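# Third hand: hold the cover plate against the sprung stop of a blister feed rail

## Task

I am about to screw the long dark steel cover plate (the one with two round holes) onto the white bed of the feed rail: pinch it off the table, lay it flat along the bed and push it endwise, square against the sprung stop, until its two holes stand over the two screw holes in the bed, which takes about 9 N and just under half of the stop's travel. Never ram the stop to its end, and leave everything else where it is. Finish while still holding the plate there in the gripper with that steady push; do not let go.

Things in the scene. Friction and masses are not known exactly. Their poses are not given: they have to be found in the camera images.
- cover: Cover plate: flat dark blued steel, 124 mm long (its x), 44 wide (its y), 8 thick, about 300 g (varies), two round 10 mm through holes on its long axis, 40 mm either side of the centre; both ends and both faces alike. Starts flat on the table, at one of two places, perhaps swapped with the spare plate. Origin: centre of its underside.
- spare: The other, shorter plate, not wanted: the same dark steel, 84 x 44 x 8 mm, with one rectangular window in its middle (30 x 22 mm). Loose on the table; leave it alone. Origin: centre of its underside.
- rail: Feed rail, fixed: dark base plate 260 x 100 x 10 mm with a white bed along x (-100 to +48 mm), 28 mm wide, flat top 40 mm above the table, free beside it, so the plate overhangs 8 mm each side. +x points to the sprung stop, away from the robot. Grey spring housing at x = 105 to 145 mm, 70 wide, top at 64 mm. Origin: on the table, under the middle of the bed's width, midway between its screw holes.
- rail_seat (a point): Point on the top of the bed, midway between its two dark screw holes (8 mm wide, 40 mm either side along the rail's x): the centre of the cover plate's underside belongs here. Axes as the rail's.
- stop: Upright steel pad of the sprung stop, 50 mm wide, 12 thick, 34 high (28 to 62 mm above the table). Slides along the rail's +x by 25 mm at most; the spring gives 0.8 N per mm from zero. Origin: lower edge of its front face, at mid-width; it reads 51 mm along the rail's x from the seat point at rest, 62 mm (11 mm in, 8.8 N) when the holes are in line, 76 mm at its hard end.
- vial: Small upright amber jar with a white cap, 34 mm wide, 62 mm high. Loose bystander. Origin: centre of its underside.
- driver: Screwdriver, 180 mm long, lying crosswise near the robot. Loose bystander; leave it alone.
- blister: A single clear blister tray of five glass cartridges with russet ends, about 86 x 83 x 14 mm. Loose bystander. Origin: centre of its underside.
Things that resemble listed ones, but are neither listed nor needed, are in the scene too. Leave any turquoise look-alike of the cover alone.

How it is judged (in metres and radians):
On the way:
1. the cover plate is lifted off the table in the gripper (height (world z) of cover above 0.02 m and contact force between the fingers and cover above 1 N), for 0.1 s.
At the end, for the whole second after the job is handed in: In the last second the gripper still holds the cover plate (over 3 N), still, flat on the bed (within 4 mm, 4 degrees), in line with it (5.7 degrees; within 6 mm sideways, 5 mm lengthwise of the seat), pressing the stop with 6 to 12 N (in by 7 to 15.5 mm) (contact force between cover and stop between 6 and 12 N and x of stop in the frame of rail_seat between 0.058 and 0.0665 m and x of cover in the frame of rail_seat between -0.005 and 0.005 m and y of cover in the frame of rail_seat between -0.006 and 0.006 m and z of cover in the frame of rail_seat between -0.003 and 0.005 m and angle between the x axis of cover and the x axis of rail, either way round below 0.1 rad and angle between cover's own z axis and vertical below 0.07 rad and contact force between the fingers and cover above 3 N and linear speed of cover below 0.01 m/s); the arm keeps its last pose, push and grip.
It fails at once if the stop is rammed to its end (x of stop in the frame of rail_seat above 0.0745 m).
It fails at once if the spare plate is disturbed (distance of spare from where it was at the start of the episode above 0.02 m or angle between spare's own z axis and vertical above 0.4 rad).
It fails at once if the amber jar is disturbed (distance of vial from where it was at the start of the episode above 0.02 m or angle between vial's own z axis and vertical above 0.4 rad).
It fails at once if the blister tray is disturbed (distance of blister from where it was at the start of the episode above 0.02 m or angle between blister's own z axis and vertical above 0.4 rad).
It fails at once if the screwdriver is disturbed (distance of driver from where it was at the start of the episode above 0.02 m).
It also fails if it takes over 45 s, if anything falls off the work surface, if the arm or the gripper's body presses on something with over 40 N, if the wrist force passes 120 N, or if a joint passes its speed limit or range.

## Robot

A 6-joint arm with a two-finger parallel gripper is mounted at the origin on the work surface. World frame = base frame: x ahead of the robot, y to its left, z up, the work surface at z = 0. Lengths are in mm, angles in rad, forces in N, time in s.
With the tool pointing down it reaches from about 275 to 1000 mm from the base axis. Payload 8.4 kg.
Tool frame: the origin (TCP) lies between the finger pads; the fingertips stand r.nose_length ahead of it and the grasp point (between the pads) lies 8 mm behind it (r.nose_length is the distance from the TCP to the fingertips, in mm); y points along the fingers, x is the direction in which the jaws open and shut, and the axes are right-handed (so a half turn about y gives the same grasp; the last joint's range is limited). The gripper opens to 85 mm and grips with 20 to 120 N. Pads are 22 mm wide; open, the fingers measure 114 mm over their backs; the gripper's body (76 mm by 85 mm) begins 54 mm behind the grasp point. The pads swing forward as they close: fully open they stand 13 mm farther back than shut.
Start: joints at [1.343, 0.353, 1.633, -0, 1.155, -0.002], TCP at [139.927, 609.137, 242.281] pointing down, gripper open.
Joint ranges: [-2.63, 2.63], [-0.92, 2.1], [0.06, 2.66], [-1.3, 4.44], [0, 2.69], [-3.02, 3.02]. Speed limits (rad/s): [2.22, 2.22, 2.79, 3.14, 3.14, 3.14].

## Interface

Orientations are given as [roll, pitch, yaw] about the fixed x, y, z axes, in that order (R = Rz(yaw) Ry(pitch) Rx(roll)).
In Python, from rig import r, cams, order gives the robot as it stands. The module is installed in compiled form; this text tells all that it offers.
- The arm moves only by the shell command python3 -m crank 'ROWS' [FORCE]. ROWS is JSON, a list of rows, each a list of 7 numbers: the turn, a rotation vector about the tool's x, y, z in degrees, then the shift along the tool's x, y, z in cm, then the opening, from -1 (shut) to 1 (fully open). A call has exactly 10 rows; each row shifts and turns the pose as measured when the row begins, along the tool's axes as they then stand; what a row does not reach is not made up. A row lasts 1/12 s, in which the tool goes at most 41.7 mm and 7.16 degrees, less where a joint would pass 70% of its speed; a pose out of reach is approached as far as the arm can. A call with a gripper value outside its range is refused whole. The fingers move at their own pace and stop on an object; FORCE is the grip in N (left out, the last holds). Time passes only in rows, so rows that do not move let the fingers close, or fill a call up. It gives the time, the measured TCP pose, the force and the opening at its end, in the units of the state.
- r.sense(): the state, without advancing time (a new reading comes with each control period).
- cams.grab_frame(name): name is "scene" or "top" or "wrist"; returns the picture (420x560x3 uint8, blue, green, red); there is no depth.
- cams.camera_info(name): a dict with "intrinsics" (3x3 intrinsics, pixels), "k1" (the pictures are not rectified: a ray, as slopes to the right and down, at radius r is drawn at 1 + k1 r^2 times it, then the intrinsics apply), "view" (4x4, takes a point from world to camera coordinates); the wrist camera has in their place "hand_eye" (4x4, takes a point from camera to tool coordinates, whose origin is the TCP and whose axes are the tool frame's). Camera axes: x right, y up, looking along -z (the intrinsics and any distortion apply to the point x, -y, -z); pixel columns grow to the right and rows downward; lengths in mm; the calibration is good to about 2 mm. A picture is of the moment at which its call begins: read the wrist's pose just before it. camera_info takes no time and is no camera call.
- order.sign_off(): hands the job in, once; it reports no verdict.
The state is a dict: "clock": time; "qpos": joint angles; "qvel": joint speeds; "joint_efforts": joint torques, N m; "eef_pos": TCP position; "tcp_rot": TCP orientation; "contact_force": force on the tool from outside, world axes, zero at the start; "wrist_torque": the same for the moment, N m; "opening": opening from 0.0 (shut) to 1.0 (fully open).
Only numpy, scipy, OpenCV 4.12 (cv2) and the standard library are available. Lean on these libraries where they do the work, as an engineer would, in place of code of your own. Each camera call takes 0.05 s, during which the arm holds its last target.

## Working session

There is one attempt and no reset: what is moved stays moved. The work goes in short steps, Python scripts to look and compute and a shell command to move; the robot and the scene stay as the last step left them, time stands still between calls to the robot, and variables do not carry over. Pictures are saved under pics/ and viewed, and the job is handed in when it is done.

```bash
mkdir -p pics; python3 - <<'E'
from rig import r,cams,order
import cv2,json
print(r.sense()); print(r.nose_length)
for n in ("scene","top","wrist"):
    print(n,{k:(v.tolist() if hasattr(v,'tolist') else v) for k,v in cams.camera_info(n).items()})
    cv2.imwrite(f"pics/a_{n}.png",cams.grab_frame(n))
E
```

```text
{'clock': 0.0, 'qpos': array([ 1.34259997e+00,  3.53664268e-01,  1.63413752e+00,  1.69412801e-05,
        1.15516965e+00, -2.39742476e-03]), 'qvel': array([ 7.71776325e-05, -4.94767149e-04, -4.11508030e-04,  4.91161711e-04,
        1.30791089e-03,  7.85705908e-04]), 'joint_efforts': array([ 2.10513746e-03, -6.05243683e+01, -3.42061722e+01,  1.42768804e-04,
        9.42763902e-03, -1.89145629e-05]), 'eef_pos': array([139.81897486, 608.69433925, 241.55014208]), 'tcp_rot': array([-1.57077753e+00,  1.37873947e-03,  1.34499055e+00]), 'contact_force': array([-0.34988573,  0.04128282,  0.15425551]), 'wrist_torque': array([ 0.00027244,  0.00854388, -0.01722861]), 'opening': 1.0005121037355897}
11.0
scene {'intrinsics': [[447.73588862123154, 0.0, 277.18019362558977], [0.0, 447.73588862123154, 203.90764438665073], [0.0, 0.0, 1.0]], 'k1': 0.0032126035659743135, 'view': [[0.02437829663741436, 0.9997014013613055, 0.0016753415473129971, 91.84826870998141], [-0.6815920093534678, 0.015395018748393264, 0.7315704519615588, 310.00102070922526], [0.731326214105963, -0.018976340900672586, 0.6817637912411
[... 254 characters left out ...]
964, 0.0028982411291517646, -68.73683743810885], [0.9886918023448424, -0.005429845887391574, 0.1498633936281511, -524.4933140556068], [-0.14984439120118245, 0.0037543277608460975, 0.98870246457092, -1324.7166758715987], [0.0, 0.0, 0.0, 1.0]]}
wrist {'intrinsics': [[317.589324808022, 0.0, 278.55762405290415], [0.0, 317.589324808022, 203.30843556899737], [0.0, 0.0, 1.0]], 'k1': -0.059091133227657584, 'hand_eye': [[0.9999993026563713, 0.0011293408346514447, 0.000345363648067553, -0.8836672010804625], [-3.5427862587349826e-05, 0.32099691529341984, -0.9470802390066925, -132.73373378156518], [-0.0011804370532858943, 0.9470795663308269, 0.3209967314583982, 82.28120214504915], [0.0, 0.0, 0.0, 1.0]]}
```

View pics/a_scene.png

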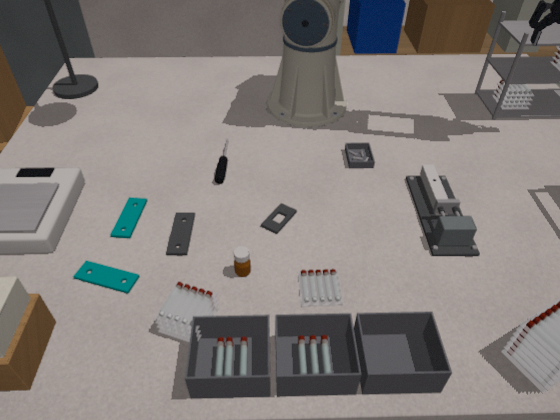

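View pics/a_top.png

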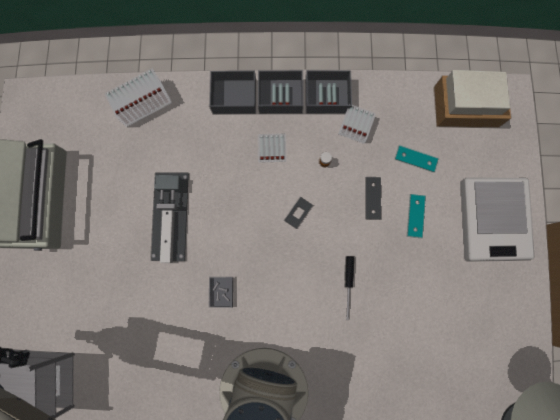

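View pics/a_wrist.png

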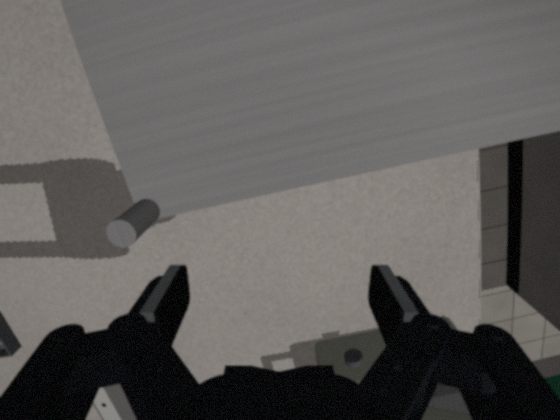

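Candidates in the top view are: dark long plate with two holes at (373,198), which is the cover; dark short plate with a window at (298,212), the spare; and turquoise look-alikes at (417,158) and (417,216). The rail is at about (169,217), with its bed at (167,235) and the stop near (167,200). I'll check crops and measure next.

```bash
cat > h.py <<'E'
import numpy as np,cv2
from rig import cams,r
from scipy.spatial.transform import Rotation as Rot
def mats(name,pose=None):
    c=cams.camera_info(name);K=np.array(c["intrinsics"]);k1=c["k1"]
    if name=="wrist":
        T=np.eye(4);T[:3,:3]=Rot.from_euler("xyz",pose[1]).as_matrix();T[:3,3]=pose[0]
        W=T@np.array(c["hand_eye"])
    else: W=np.linalg.inv(np.array(c["view"]))
    return K,k1,W
def ray(name,uv,pose=None):
    K,k1,W=mats(name,pose)
    p=cv2.undistortPoints(np.array(uv,float).reshape(-1,1,2),K,np.array([k1,0,0,0,0.])).reshape(-1,2)
    d=np.c_[p[:,0],-p[:,1],-np.ones(len(p))]@W[:3,:3].T
    return W[:3,3],d
def onz(name,uv,z,pose=None):
    o,d=ray(name,uv,pose); return o+d*((z-o[2])/d[:,2])[:,None]
def proj(name,X,pose=None):
    K,k1,W=mats(name,pose);c=(np.c_[np.atleast_2d(X),np.ones(len(np.atleast_2d(X)))]@np.linalg.inv(W).T)[:,:3]
    s=np.c_[c[:,0],-c[:,1]]/-c[:,2:3]; s=s*(1+k1*(s**2).sum(1,keepdims=True))
    return s*[K[0,0],K[1,1]]+K[:2,2]
def pose():
    s=r.sense();return (s["eef_pos"],s["tcp_rot"])
E
python3 - <<'E'
import cv2,numpy as np
from h import *
t=cv2.imread("pics/a_top.png");s=cv2.imread("pics/a_scene.png")
a=cv2.resize(t[165:275,140:210],None,fx=5,fy=5,interpolation=3)
b=cv2.resize(t[165:230,345:395],None,fx=7,fy=7,interpolation=3)
c=np.zeros((600,800,3),np.uint8);c[:550,:350]=a;c[:455,355:705]=b
cv2.imwrite("pics/b.png",c)
d=cv2.resize(s[160:260,395:485],None,fx=6,fy=6,interpolation=3);e=cv2.resize(s[205:260,160:200],None,fx=6,fy=6,interpolation=3)
c=np.zeros((600,800,3),np.uint8);c[:600,:540]=d;c[:330,545:785]=e
cv2.imwrite("pics/c.png",c)
for nm,im,box in(("top",t,(355,170,390,225)),("scene",s,(160,205,200,260))):
    x0,y0,x1,y1=box;g=cv2.cvtColor(im,6)[y0:y1,x0:x1]
    m=(g<100).astype(np.uint8);cs,_=cv2.findContours(m,0,1);k=max(cs,key=cv2.contourArea)
    rr=cv2.minAreaRect(k+np.array([x0,y0]));P=onz(nm,cv2.boxPoints(rr),8 if nm=="top" else 6)
    print(nm,rr,P.round(1).tolist(),P.mean(0).round(1))
E
```

```text
top ((373.4999694824219, 197.99998474121094), (14.999998092651367, 41.99999237060547), 0.0) [[482.4, -296.1, 8.0], [605.8, -299.9, 8.0], [605.7, -344.2, 8.0], [482.1, -339.8, 8.0]] [ 544. -320.    8.]
scene ((180.0961456298828, 233.51922607421875), (20.39607810974121, 45.69505310058594), 11.309932708740234) [[608.7, -342.8, 6.0], [471.4, -343.5, 6.0], [485.9, -295.3, 6.0], [620.7, -299.1, 6.0]] [ 546.7 -320.2    6. ]
```

View pics/b.png

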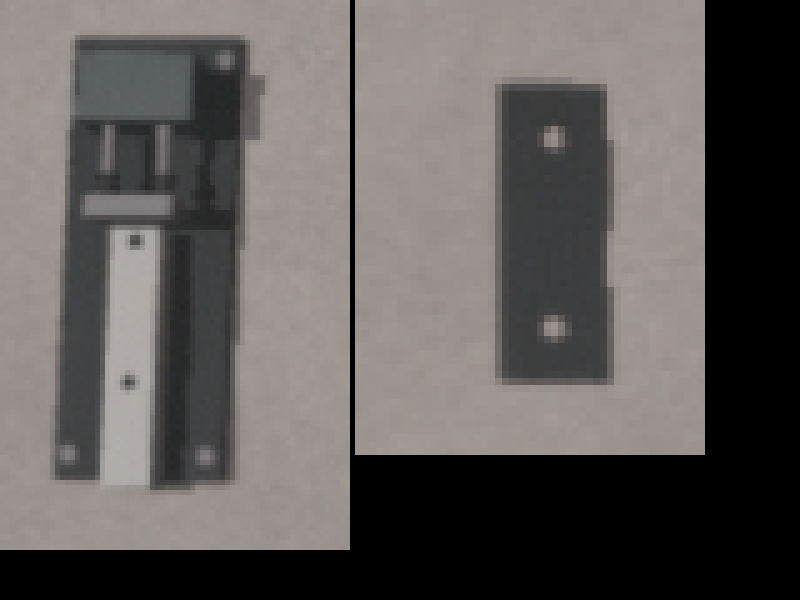

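View pics/c.png

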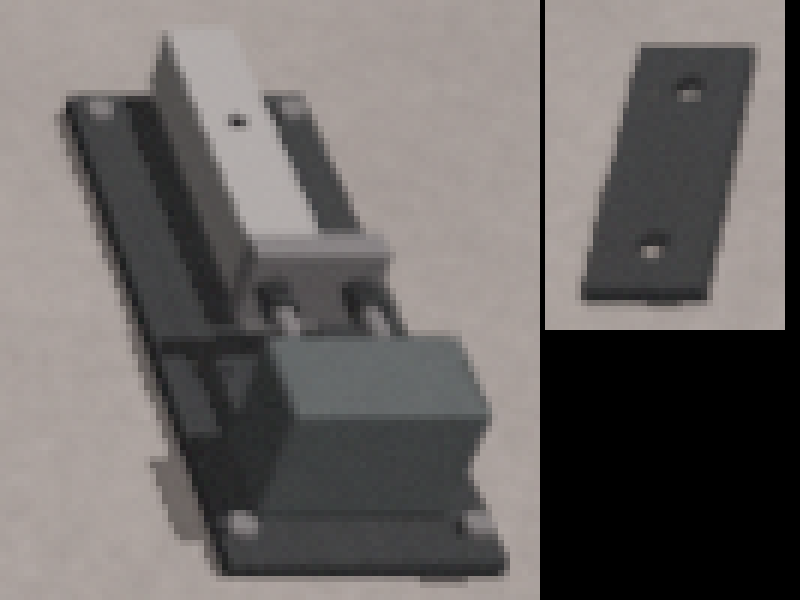

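The right-hand crop shows the cover with two round holes at top-view pixels (373.3,184.7) and (373.3,211.9). The rail's screw holes are at about (167.2,213.2) and (165.6,241.4).

```bash
python3 - <<'E'
from h import *
t=cv2.imread("pics/a_top.png")
g=cv2.cvtColor(t,6).astype(float)
def cen(u,v,bright,w=3):
    p=g[v-w:v+w+1,u-w:u+w+1]; yy,xx=np.mgrid[v-w:v+w+1,u-w:u+w+1]
    W=np.clip((p-np.median(p)-15) if bright else (np.median(p)-p-15),0,None)
    return [(W*xx).sum()/W.sum(),(W*yy).sum()/W.sum()]
ch=[cen(373,185,1),cen(373,212,1)];C=onz("top",ch,6)
rh=[cen(165,241,0),cen(167,213,0)];R=onz("top",rh,40)
for n,P in(("cover",C),("rail",R)):
    d=P[1]-P[0];print(n,P.round(1).tolist(),P.mean(0).round(1),np.hypot(*d[:2]),np.degrees(np.arctan2(d[1],d[0])))
print(ch,rh)
# bed edges
im=t;hsv=g
for v in range(215,260,6):
    row=g[v,155:180]; print(v,row.astype(int).tolist())
s=cv2.imread("pics/a_scene.png")
print("scene hole near", onz("scene",[[395+237/6-.4,160+121/6-.4]],40), "cover", onz("scene",[[160+(690-545)/6-.4,205+90/6-.4],[160+(653-545)/6-.4,205+243/6-.4]],4))
print(proj("scene",R))
E
```

```text
cover [[584.6, -319.7, 6.0], [504.8, -317.2, 6.0]] [ 544.7 -318.5    6. ] 79.83960610507215 178.21925952188454
rail [[419.4, 274.0, 40.0], [502.5, 271.9, 40.0]] [461.  272.9  40. ] 83.16526145827633 -1.4739221783317789
[[np.float64(372.8523316062176), np.float64(184.23056994818654)], [np.float64(372.9018264840183), np.float64(211.3310502283105)]] [[np.float64(165.22651933701658), np.float64(240.97237569060775)], [np.float64(166.79834710743802), np.float64(211.64462809917356)]]
215 [65, 65, 67, 67, 65, 67, 92, 148, 170, 172, 169, 167, 169, 169, 171, 169, 144, 92, 66, 53, 42, 38, 43, 54, 65]
221 [69, 66, 65, 65, 65, 73, 112, 167, 173, 173, 172, 172, 172, 172, 171, 168, 137, 77, 60, 48, 42, 40, 42, 56, 64]
227 [67, 67, 66, 67, 67, 80, 126, 169, 173, 174, 172, 172, 173, 173, 171, 154, 110, 71, 56, 44, 42, 41, 41, 54, 62]
233 [67, 67, 67, 68, 68, 86, 145, 171, 172, 173, 172, 173, 172, 171, 171, 149, 93, 65, 56, 43, 44, 42, 44, 55, 63]
239 [67, 66, 66, 67, 69, 89, 165, 173, 171, 168, 152, 161, 170, 171, 171, 148, 80, 62, 50, 43, 43, 43, 46, 58, 66]
245 [68, 68, 68, 66, 73, 113, 168, 172, 172, 172, 172, 174, 174, 172, 165, 132, 76, 59, 47, 43, 41, 43, 56, 66, 65]
251 [67, 67, 67, 67, 79, 141, 169, 173, 173, 173, 173, 172, 173, 172, 161, 113, 71, 60, 45, 41, 38, 43, 55, 65, 65]
257 [74, 68, 68, 68, 85, 158, 173, 173, 173, 174, 173, 171, 173, 172, 160, 99, 68, 58, 43, 43, 41, 52, 65, 68, 88]
scene hole near [[418.97672553 274.42420779  40.        ]] cover [[ 504.63946639 -318.12758686    4.        ]
 [ 582.5210264  -321.45711446    4.        ]]
[[433.96726703 179.87772865]
 [443.33677286 203.49407314]]
```

```bash
python3 - <<'E'
from h import *
t=cv2.imread("pics/a_top.png");g=cv2.cvtColor(t,6).astype(float)
L=[];R=[]
for v in range(216,261):
    row=g[v,155:180]
    i=np.argmax(row>120);L.append([155+i-(row[i]-120)/(row[i]-row[i-1]),v])
    j=12+np.argmax(row[12:]<120);R.append([155+j-(120-row[j])/(row[j-1]-row[j]),v])
fits=[]
for Q in(L,R):
    P=onz("top",Q,40);f=np.polyfit(P[:,0],P[:,1],1);print(f,np.degrees(np.arctan(f[0])),np.polyval(f,[419,460]),np.std(P[:,1]-np.polyval(f,P[:,0])));fits.append(f)
# bed near end and pad front edge down the middle
print([ (v,int(g[v,162:168].mean())) for v in range(196,216)],[ (v,int(g[v,162:168].mean())) for v in range(256,268)])
print(g[207:218,164:171].astype(int))
# housing edges
E
```

```text
[-1.95293152e-02  2.96476461e+02] -1.1188051177950438 [288.29367785 287.49297592] 0.1884401372724793
[-1.91964180e-02  2.67598747e+02] -1.0997386632151094 [259.55544827 258.76839513] 0.20986051198198147
[(196, 68), (197, 67), (198, 67), (199, 63), (200, 58), (201, 59), (202, 57), (203, 73), (204, 124), (205, 129), (206, 128), (207, 122), (208, 79), (209, 69), (210, 114), (211, 154), (212, 136), (213, 131), (214, 149), (215, 165)] [(256, 173), (257, 172), (258, 173), (259, 173), (260, 172), (261, 170), (262, 150), (263, 147), (264, 148), (265, 149), (266, 150), (267, 149)]
[[121 122 122 123 123 123 124]
 [ 80  79  79  79  78  80  80]
 [ 71  69  69  69  68  70  70]
 [119 118 115 111 116 119 117]
 [166 162 149 138 159 165 165]
 [170 153  90  85 136 169 168]
 [169 149  78  77 128 168 169]
 [171 158 124 126 150 169 169]
 [172 169 167 169 169 171 169]
 [172 171 171 172 173 171 169]
 [172 171 172 172 171 171 170]]
```

Rail: yaw is about -1.1° and the seat is at about (459.5, 273, 40). Cover: centre is about (544.5, -319) and yaw about -1.8°. I'll move toward the cover with the tool yaw near 88°.

```bash
python3 -m crank '[[0,-7,0,-3.6,0,-1.7,0.6],[0,-4,0,-3.6,0,-1.7,0.6],[0,0,0,-3.6,0,-1.7,0.6],[0,0,0,-3.6,0,-1.7,0.6],[0,0,0,-3.6,0,-1.7,0.6],[0,0,0,-3.6,0,-1.7,0.6],[0,0,0,-3.6,0,-1.7,0.6],[0,0,0,-3.6,0,-1.7,0.6],[0,0,0,-3.6,0,-1.7,0.6],[0,0,0,-3.6,0,-1.7,0.6]]' 60
```

```text
clock: 0.98
eef_pos: [290.6, 231.4, 238.1]
tcp_rot: [-1.57, 0.0, 1.556]
contact_force: [1.5, -0.1, -0.5]
opening: 0.8
```

```bash
python3 -m crank '[[0,1,0,-3.5,0.2,-1.7,0.6],[0,0,0,-3.5,0.2,-1.7,0.6],[0,0,0,-3.5,0.2,-1.7,0.6],[0,0,0,-3.5,0.2,-1.7,0.6],[0,0,0,-3.5,0.2,-1.7,0.6],[0,0,0,-3.5,0.2,-1.7,0.6],[0,0,0,-3.5,0.2,-1.7,0.6],[0,0,0,-3.5,0.2,-1.7,0.6],[0,0,0,-3.5,0.2,-1.7,0.6],[0,0,0,-3.5,0.2,-1.7,0.6]]'
```

```text
clock: 1.82
eef_pos: [452.2, -144.1, 219.2]
tcp_rot: [-1.577, -0.002, 1.537]
contact_force: [0.8, 0.5, 0.6]
opening: 0.8
```

```bash
python3 -m crank '[[0,0,0,-2.9,0.4,-1.6,0.6],[0,0,0,-2.9,0.4,-1.6,0.6],[0,0,0,-2.9,0.4,-1.6,0.6],[0,0,0,-2.9,0.4,-1.6,0.6],[0,0,0,-2.9,0.4,-1.6,0.6],[0,0,0,-2.0,0.4,-1.2,0.6],[0,0,0,0,0,0,0.6],[0,0,0,0,0,0,0.6],[0,0,0,0,0,0,0.6],[0,0,0,0,0,0,0.6]]'
cat > look.py <<'E'
import sys;from h import *
p=pose();im=cams.grab_frame("wrist");n=sys.argv[1];cv2.imwrite(f"pics/{n}.png",im);np.save(n+".npy",np.array(p));print(np.array(p))
E
python3 look.py w1
```

```text
clock: 2.65
eef_pos: [541.0, -329.1, 190.5]
tcp_rot: [-1.575, -0.002, 1.529]
contact_force: [-0.0, 0.3, 0.0]
opening: 0.8
[[ 5.41006947e+02 -3.29110172e+02  1.90510390e+02]
 [-1.57466960e+00 -2.17025842e-03  1.52897784e+00]]
```

View pics/w1.png

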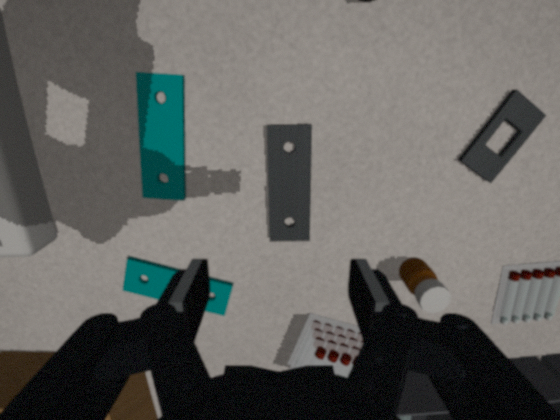

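The wrist view shows the cover at (289,182), with holes at (288,147) and (290,222), between the fingers. The turquoise plates are to the left and the spare to the right at (502,137).

```bash
python3 - <<'E'
from h import *
im=cv2.imread("pics/w1.png");P=np.load("w1.npy");g=cv2.cvtColor(im,6)
x0,y0,x1,y1=240,105,335,255;m=(cv2.GaussianBlur(g,(3,3),0)[y0:y1,x0:x1]<88).astype(np.uint8)
cs,_=cv2.findContours(m,0,1);k=max(cs,key=cv2.contourArea);rr=cv2.minAreaRect(k+np.array([x0,y0]));print(rr)
Q=onz("wrist",cv2.boxPoints(rr),8,P);print(Q.round(1).tolist(),Q.mean(0))
hs=[]
for u,v in((288,147),(290,222)):
    w=g[v-9:v+10,u-9:u+10].astype(float);W=np.clip(w-85,0,None);yy,xx=np.mgrid[v-9:v+10,u-9:u+10];hs.append([(W*xx).sum()/W.sum(),(W*yy).sum()/W.sum()])
H=onz("wrist",hs,4,P);d=H[1]-H[0];print(hs,H.round(1).tolist(),H.mean(0),np.hypot(*d[:2]),np.degrees(np.arctan2(d[1],d[0])))
E
```

```text
((288.0, 182.0), (116.0, 44.0), 90.0)
[[484.4, -339.5, 8.0], [486.2, -296.9, 8.0], [610.0, -298.3, 8.0], [607.8, -346.3, 8.0]] [ 547.10996361 -320.2442558     8.        ]
[[np.float64(287.90492204218896), np.float64(146.46438398043412)], [np.float64(288.59815354713317), np.float64(220.5821185617104)]] [[507.7, -318.9, 4.0], [587.7, -320.9, 4.0]] [ 547.70377901 -319.88955073    4.        ] 80.01093633114976 -1.3902658366831417
```

```bash
python3 -m crank '[[0.2,-0.9,0,1.0,2.5,-0.5,0.6],[0,0,0,0,3,0,0.6],[0,0,0,0,3,0,0.6],[0,0,0,0,3,0,0.6],[0,0,0,0,2,0,0.6],[0,0,0,0,1,0,0.6],[0,0,0,0,0,0,0.6],[0,0,0,0,0,0,0.6],[0,0,0,0,0,0,0.6],[0,0,0,0,0,0,0.6]]'; python3 look.py w2
```

```text
clock: 3.53
eef_pos: [549.6, -312.6, 49.8]
tcp_rot: [-1.581, 0.002, 1.553]
contact_force: [-0.7, 0.1, -0.0]
opening: 0.801
[[ 5.49575585e+02 -3.12561571e+02  4.97948335e+01]
 [-1.58072213e+00  2.41914848e-03  1.55317476e+00]]
```

View pics/w2.png

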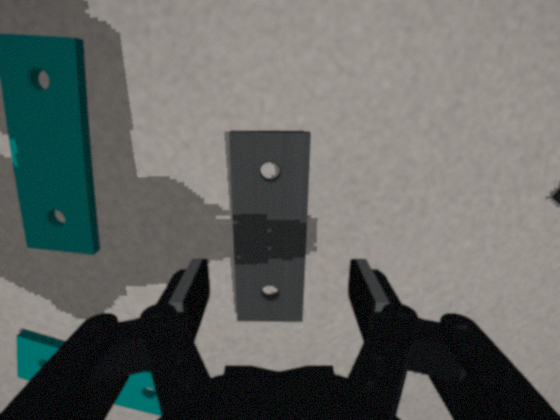

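The cover is at (270,226), holes at (270,171) and (270,291). It sits left of the jaw centre at about (279).

```bash
python3 - <<'E'
from h import *
P=np.load("w2.npy");print(r.sense()["eef_pos"],r.sense()["tcp_rot"])
H=onz("wrist",[[269.7,170.5],[270,291]],6,P);d=H[1]-H[0];print(H.round(1).tolist(),H.mean(0),np.hypot(*d[:2]),np.degrees(np.arctan2(d[1],d[0])))
C=onz("wrist",[[230,131],[310,131],[303,321],[237,321]],8,P);print(C.round(1).tolist(),C.mean(0))
E
```

```text
[ 549.80009551 -312.75608304   50.08959939] [-1.58131103  0.00274365  1.55306442]
[[507.5, -317.9, 6.0], [587.8, -320.0, 6.0]] [ 547.65064486 -318.97005245    6.        ] 80.27866110684211 -1.4821017908834857
[[484.8, -338.7, 8.0], [485.7, -295.6, 8.0], [610.7, -298.4, 8.0], [610.0, -342.8, 8.0]] [ 547.8034309  -318.86949921    8.        ]
```

```bash
python3 -m crank '[[0.5,0.4,0,-0.6,0,0.2,0.6],[0,0,0,0,0,0,0.6],[0,0,0,0,1.0,0,0.6],[0,0,0,0,1.0,0,0.6],[0,0,0,0,0.6,0,0.6],[0,0,0,0,0.3,0,0.6],[0,0,0,0,0,0,0.6],[0,0,0,0,0,0,0.6],[0,0,0,0,0,0,0.6],[0,0,0,0,0,0,0.6]]'
```

```text
clock: 4.42
eef_pos: [548.7, -320.7, 20.1]
tcp_rot: [-1.575, 0.004, 1.545]
contact_force: [-0.4, 0.9, 0.2]
opening: 0.797
```

```bash
python3 -m crank '[[0.2,0,0,0.15,0.4,0.1,0.6],[0,0,0,0,0.2,0,0.6],[0,0,0,0,0,0,0.4],[0,0,0,0,0,0,0.2],[0,0,0,0,0,0,-0.2],[0,0,0,0,0,0,-0.4],[0,0,0,0,0,0,-0.4],[0,0,0,0,0,0,-0.4],[0,0,0,0,0,0,-0.4],[0,0,0,0,0,0,-0.4]]' 60; python3 look.py w3
```

```text
clock: 5.25
eef_pos: [548.0, -319.0, 14.9]
tcp_rot: [-1.572, 0.005, 1.545]
contact_force: [0.3, 1.1, 0.1]
opening: 0.478
[[ 5.48038317e+02 -3.19041727e+02  1.48503299e+01]
 [-1.57186854e+00  4.87538643e-03  1.54469982e+00]]
```

View pics/w3.png

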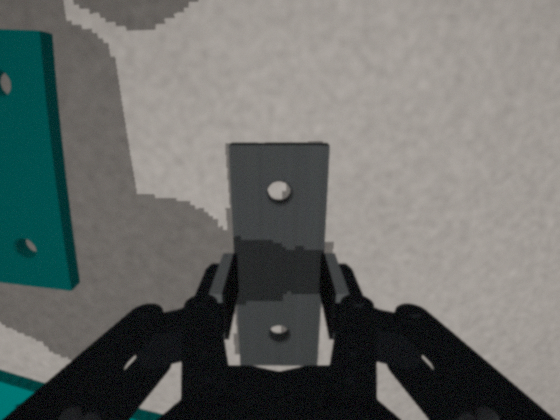

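The fingers have stopped on the plate's sides, near (235,290) and (328,290). Next I'll close fully and lift.

```bash
python3 -m crank '[[0,0,0,0,0,0,-1],[0,0,0,0,0,0,-1],[0,0,0,0,0,0,-1],[0,0,0,0,-0.4,0,-1],[0,0,0,0,-0.8,0,-1],[0,0,0,0,-1.5,0,-1],[0,0,0,0,-1.5,0,-1],[0,0,0,0,-1.5,0,-1],[0,0,0,0,-1.5,0,-1],[0,0,0,0,0,0,-1]]' 60; python3 look.py w4
```

```text
clock: 6.13
eef_pos: [545.7, -317.4, 89.3]
tcp_rot: [-1.566, 0.002, 1.545]
contact_force: [0.9, -0.6, -3.0]
opening: 0.474
[[ 5.45667054e+02 -3.17398430e+02  8.93031455e+01]
 [-1.56632869e+00  1.91630577e-03  1.54472670e+00]]
```

View pics/w4.png

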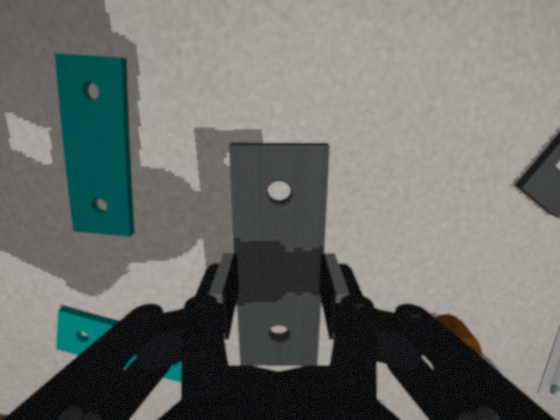

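The plate is held flat and its position in the hand is unchanged: holes at (279,190) and (279,331). Now I'll carry it toward the rail.

```bash
python3 -m crank '[[0,0,0,1,-1.5,0.2,-1],[0,0,0,2,-1.5,0.5,-1],[0,0,0,3,-1.5,0.7,-1],[0,0,0,3.4,-0.8,0.8,-1],[0,0,0,3.4,0,0.8,-1],[0,0,0,3.4,0,0.8,-1],[0,0,0,3.4,0,0.8,-1],[0,0,0,3.4,0,0.8,-1],[0,0,0,3.4,0,0.8,-1],[0,0,0,3.4,0,0.8,-1]]'
python3 - <<'E'
from h import *
P=np.load("w4.npy");T=Rot.from_euler("xyz",P[1]).as_matrix()
o,d=ray("wrist",[[279,190],[279,331]],P)
# plane tool y = 14.85-7 (upper part of plate)
n=T[:,1];h=8.5
X=o+d*((h-(o-P[0])@n)/(d@n))[:,None]
print(((X-P[0])@T).round(2))
E
```

```text
clock: 7.02
eef_pos: [477.9, -11.2, 135.9]
tcp_rot: [-1.561, 0.002, 1.535]
contact_force: [1.0, 0.2, -4.3]
opening: 0.477
[[ -0.78   8.5   41.1 ]
 [ -0.84   8.5  -39.54]]
```

```bash
python3 -m crank '[[-0.3,-0.5,0,3.4,0,0.6,-1],[-0.2,-0.4,0,3.4,0,0.6,-1],[0,0,0,3.4,0,0.6,-1],[0,0,0,3.4,0,0.6,-1],[0,0,0,3.4,0,0.6,-1],[0,0,0,3.4,0,0.6,-1],[0,0,0,3,0,0.6,-1],[0,0,0,2,0,0.3,-1],[0,0,0,1,0,0,-1],[0,0,0,0,0,0,-1]]'
python3 -m crank '[[0,0,0,0,0,0,-1],[0,0,0,0,0,0,-1],[0,0,0,0,0,0,-1],[0,0,0,0,0,0,-1],[0,0,0,0,0,0,-1],[0,0,0,0,0,0,-1],[0,0,0,0,0,0,-1],[0,0,0,0,0,0,-1],[0,0,0,0,0,0,-1],[0,0,0,0,0,0,-1]]'
python3 look.py w5; python3 - <<'E'
from h import *
cv2.imwrite("pics/t5.png",cv2.resize(cams.grab_frame("top")[150:290,100:260],None,fx=4,fy=4,interpolation=3))
s=cams.grab_frame("scene");cv2.imwrite("pics/s5r.png",s);cv2.imwrite("pics/s5.png",cv2.resize(s[120:270,370:530],None,fx=4,fy=4,interpolation=3))
E
```

```text
clock: 7.85
eef_pos: [427.6, 270.7, 128.6]
tcp_rot: [-1.562, 0.003, 1.557]
contact_force: [-0.1, 0.0, -3.2]
opening: 0.479
clock: 8.68
eef_pos: [427.7, 264.8, 127.1]
tcp_rot: [-1.559, 0.006, 1.552]
contact_force: [-0.1, -0.1, -2.7]
opening: 0.48
[[ 4.27650457e+02  2.64785564e+02  1.27105060e+02]
 [-1.55926308e+00  6.22462660e-03  1.55227493e+00]]
```

View pics/w5.png

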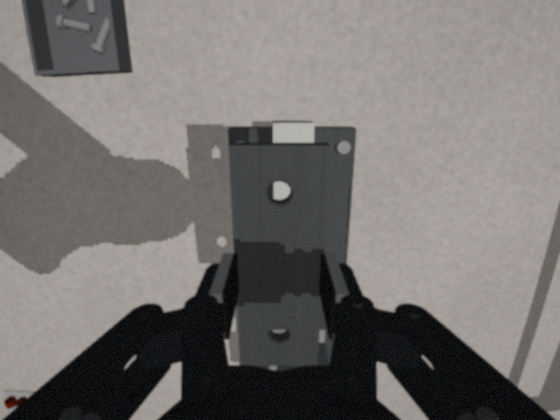

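View pics/s5.png

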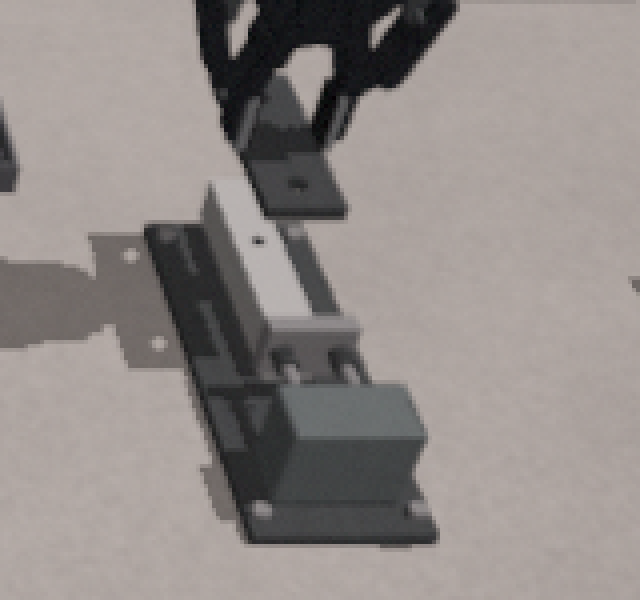

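View pics/t5.png

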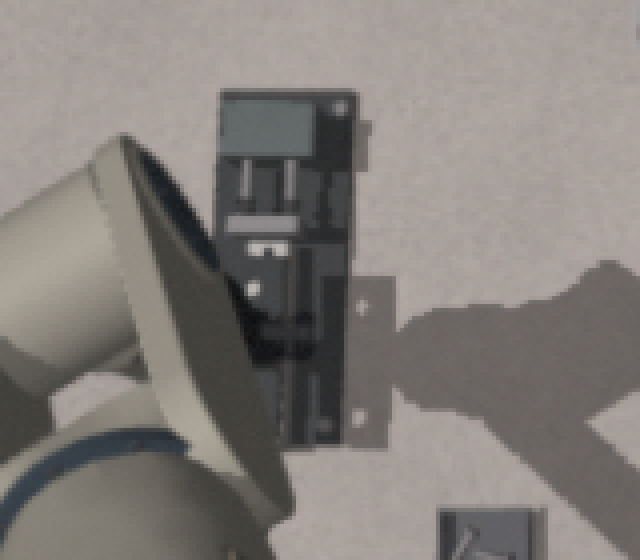

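```bash
python3 - <<'E'
from h import *
im=cv2.imread("pics/w5.png");g=cv2.cvtColor(im,6).astype(float);P=np.load("w5.npy")
for v in(128,132,136,140):
    print(v,g[v,266:322].astype(int).tolist())
Q=onz("wrist",[[272.5,132],[314.5,132],[293.5,122]],40,P);print(Q.round(1))
H=onz("wrist",[[279,190],[279,331]],127.1-8.5,P);print(H.round(1),H.mean(0))
E
python3 -c "
from h import *;print(r.sense()['eef_pos'],r.sense()['tcp_rot'])"
```

```text
128 [41, 45, 42, 43, 46, 59, 110, 158, 173, 176, 177, 177, 177, 178, 179, 177, 176, 177, 179, 177, 177, 178, 178, 178, 177, 177, 178, 177, 177, 177, 177, 178, 178, 175, 177, 178, 178, 177, 180, 178, 178, 178, 177, 178, 178, 178, 176, 166, 135, 97, 68, 66, 64, 68, 68, 68]
132 [44, 37, 40, 43, 42, 56, 111, 159, 174, 176, 177, 178, 177, 177, 178, 178, 176, 176, 177, 177, 177, 178, 176, 178, 177, 177, 177, 178, 177, 176, 177, 178, 178, 179, 178, 178, 180, 178, 178, 178, 178, 178, 178, 181, 177, 178, 175, 161, 127, 87, 73, 72, 68, 70, 72, 73]
136 [43, 41, 38, 45, 45, 56, 112, 155, 173, 176, 176, 176, 176, 177, 177, 176, 178, 178, 177, 176, 177, 177, 175, 176, 178, 177, 177, 177, 179, 178, 177, 177, 179, 176, 177, 179, 177, 177, 178, 178, 177, 179, 178, 179, 178, 177, 176, 162, 128, 89, 73, 75, 71, 70, 73, 72]
140 [44, 39, 42, 42, 41, 56, 110, 157, 172, 175, 175, 176, 176, 176, 174, 175, 176, 174, 176, 178, 175, 176, 177, 177, 175, 177, 176, 176, 177, 177, 175, 176, 176, 177, 177, 175, 175, 176, 176, 179, 176, 177, 177, 176, 176, 177, 176, 161, 120, 81, 71, 75, 73, 71, 73, 73]
[[367.4 260.3  40. ]
 [367.9 288.9  40. ]
 [361.  274.6  40. ]]
[[386.6 264.7 118.6]
 [466.7 263.2 118.6]] [426.61363445 263.93549386 118.6       ]
[427.59289789 264.89298148 127.07740355] [-1.55924502  0.00623917  1.5525134 ]
```

```bash
python3 -m crank '[[-0.6,0,0,0.5,0,-0.4,-1],[0,0,0,0.4,0,-0.3,-1],[0,0,0,0,1.0,0,-1],[0,0,0,0,1.5,0,-1],[0,0,0,0,1.5,0,-1],[0,0,0,0,1.0,0,-1],[0,0,0,0,0.5,0,-1],[0,0,0,0,0,0,-1],[0,0,0,0,0,0,-1],[0,0,0,0,0,0,-1]]'
python3 look.py w6; python3 - <<'E'
from h import *
s=cams.grab_frame("scene");cv2.imwrite("pics/s6.png",cv2.resize(s[120:270,370:530],None,fx=4,fy=4,interpolation=3))
E
```

```text
clock: 9.67
eef_pos: [436.4, 276.1, 67.5]
tcp_rot: [-1.572, 0.005, 1.554]
contact_force: [0.4, 0.2, -3.7]
opening: 0.48
[[ 4.36406454e+02  2.76115135e+02  6.75015977e+01]
 [-1.57209570e+00  5.42056475e-03  1.55402618e+00]]
```

View pics/w6.png

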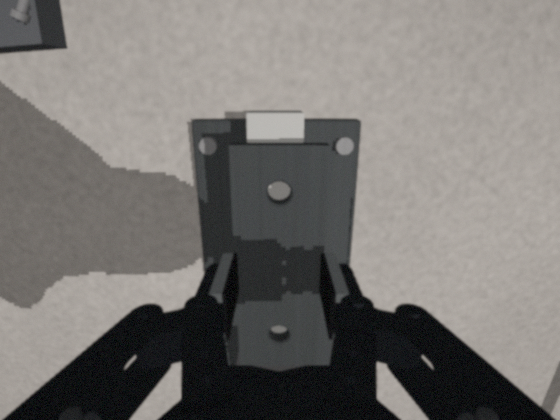

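View pics/s6.png

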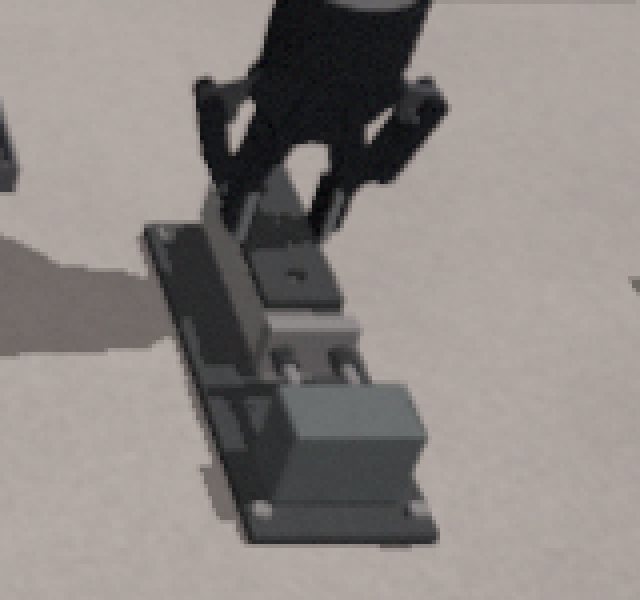

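The plate is above the bed with its far end short of the stop pad. The bed end spans 246–304 px and the plate centre is at 279 px, so the plate is about 1.5 mm too far toward +y. I'll lower it to near contact.

```bash
python3 - <<'E'
from h import *
P=np.load("w6.npy");print(onz("wrist",[[246,127],[304,127],[275,111]],40,P).round(1))
E
python3 -m crank '[[0,0,0,-0.2,0.3,0,-1],[0,0,0,0,0.3,0,-1],[0,0,0,0,0.2,0,-1],[0,0,0,0,0.1,0,-1],[0,0,0,0,0,0,-1],[0,0,0,0,0.1,0,-1],[0,0,0,0,0,0,-1],[0,0,0,0,0,0,-1],[0,0,0,0,0,0,-1],[0,0,0,0,0,0,-1]]'
```

```text
[[368.1 260.   40. ]
 [368.7 288.7  40. ]
 [360.8 274.5  40. ]]
clock: 10.6
eef_pos: [437.9, 274.6, 58.7]
tcp_rot: [-1.576, 0.003, 1.554]
contact_force: [-0.5, 0.3, -3.9]
opening: 0.476
```

```bash
python3 -m crank '[[0.3,0.1,0,0,0.1,0.1,-1],[0,0,0,0,0.1,0,-1],[0,0,0,0,0.1,0,-1],[0,0,0,0,0.1,0,-1],[0,0,0,0,0,0,-1],[0,0,0,0,0,0,-1],[0,0,0,0,0,0,-1],[0,0,0,0,0,0,-1],[0,0,0,0,0,0,-1],[0,0,0,0,0,0,-1]]'
```

```text
clock: 11.43
eef_pos: [437.0, 274.8, 54.9]
tcp_rot: [-1.571, 0.003, 1.552]
contact_force: [-0.6, 0.6, -1.4]
opening: 0.479
```

z force rose from about -3.5 N to -1.4 N, so the plate is resting on the bed at TCP z 54.9, as predicted. Now I'll slide it toward the stop.

```bash
python3 -m crank '[[0,0,0,0,0,-0.2,-1],[0,0,0,0,0,-0.2,-1],[0,0,0,0,0,-0.2,-1],[0,0,0,0,0,-0.2,-1],[0,0,0,0,0,-0.2,-1],[0,0,0,0,0,-0.1,-1],[0,0,0,0,0,0,-1],[0,0,0,0,0,0,-1],[0,0,0,0,0,0,-1],[0,0,0,0,0,0,-1]]'
```

```text
clock: 12.27
eef_pos: [448.5, 274.4, 54.8]
tcp_rot: [-1.569, 0.003, 1.551]
contact_force: [-1.1, 0.2, -1.1]
opening: 0.477
```

```bash
python3 -m crank '[[0,0,0,0,0,-0.1,-1],[0,0,0,0,0,-0.1,-1],[0,0,0,0,0,-0.1,-1],[0,0,0,0,0,-0.1,-1],[0,0,0,0,0,-0.1,-1],[0,0,0,0,0,-0.1,-1],[0,0,0,0,0,0,-1],[0,0,0,0,0,0,-1],[0,0,0,0,0,0,-1],[0,0,0,0,0,0,-1]]'
```

```text
clock: 13.1
eef_pos: [453.3, 274.1, 54.8]
tcp_rot: [-1.566, 0.004, 1.552]
contact_force: [-3.1, 0.0, 1.1]
opening: 0.481
```

```bash
python3 -c "
from h import *
for n in range(2):
  s=r.sense();print(s['eef_pos'],s['contact_force'])"
```

```text
[453.33283596 274.13913677  54.79488491] [-3.13142458  0.01307651  1.10558509]
[453.33283596 274.13913677  54.79488491] [-3.13142458  0.01307651  1.10558509]
```

```bash
python3 -m crank '[[-0.2,0,0,0,0,-0.1,-1],[0,0,0,0,0,-0.1,-1],[0,0,0,0,0,-0.1,-1],[0,0,0,0,0,-0.1,-1],[0,0,0,0,0,-0.1,-1],[0,0,0,0,0,-0.05,-1],[0,0,0,0,0,0,-1],[0,0,0,0,0,0,-1],[0,0,0,0,0,0,-1],[0,0,0,0,0,0,-1]]'; python3 look.py w7;python3 - <<'E'
from h import *
s=cams.grab_frame("scene");cv2.imwrite("pics/s7r.png",s);cv2.imwrite("pics/s7.png",cv2.resize(s[150:250,395:500],None,fx=6,fy=6,interpolation=3))
t=cams.grab_frame("top");cv2.imwrite("pics/t7r.png",t);cv2.imwrite("pics/t7.png",cv2.resize(t[165:275,120:220],None,fx=5,fy=5,interpolation=3))
E
```

```text
clock: 13.93
eef_pos: [454.9, 274.0, 54.8]
tcp_rot: [-1.563, 0.005, 1.552]
contact_force: [-4.6, 0.6, 0.8]
opening: 0.48
[[ 4.54944745e+02  2.74013711e+02  5.47988626e+01]
 [-1.56279627e+00  5.32536742e-03  1.55174594e+00]]
```

View pics/s7.png

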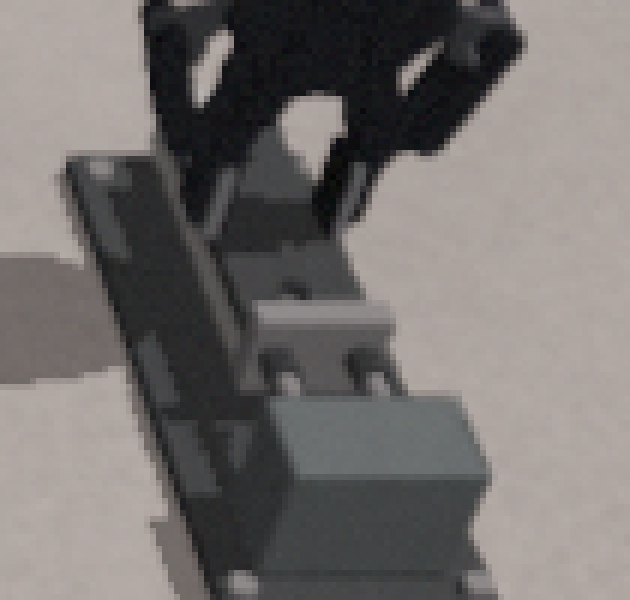

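View pics/t7.png

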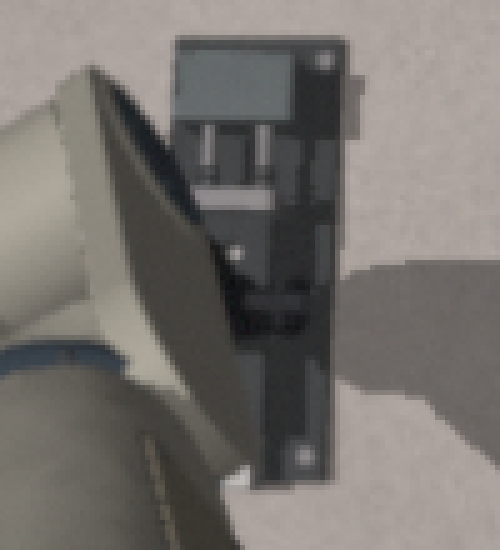

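View pics/w7.png

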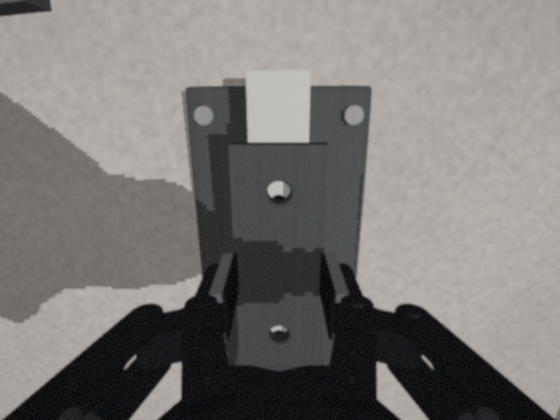

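```bash
python3 -m crank '[[-0.2,0,0,0,0,-0.15,-1],[-0.2,0,0,0,0,-0.15,-1],[-0.1,0,0,0,0,-0.15,-1],[0,0,0,0,0,-0.15,-1],[0,0,0,0,0,-0.15,-1],[0,0,0,0,0,-0.15,-1],[0,0,0,0,0,-0.1,-1],[0,0,0,0,0,-0.1,-1],[0,0,0,0,0,-0.1,-1],[0,0,0,0,0,-0.1,-1]]'; python3 look.py w8
```

```text
clock: 14.92
eef_pos: [456.8, 273.9, 54.8]
tcp_rot: [-1.551, 0.009, 1.55]
contact_force: [-7.6, 2.2, 5.7]
opening: 0.475
[[ 4.56768162e+02  2.73926005e+02  5.47601046e+01]
 [-1.55079148e+00  8.54498802e-03  1.54962376e+00]]
```

```bash
python3 -m crank '[[-0.6,0,0,0,-0.03,-0.15,-1],[-0.5,0,0,0,-0.03,-0.15,-1],[-0.4,0,0,0,-0.02,-0.15,-1],[-0.3,0,0,0,-0.02,-0.15,-1],[-0.3,0,0,0,-0.02,-0.15,-1],[-0.3,0,0,0,-0.02,-0.15,-1],[-0.3,0,0,0,-0.02,-0.15,-1],[-0.3,0,0,0,-0.02,-0.15,-1],[-0.3,0,0,0,-0.02,-0.15,-1],[-0.3,0,0,0,-0.02,-0.15,-1]]'
```

```text
clock: 15.8
eef_pos: [457.8, 273.9, 54.8]
tcp_rot: [-1.59, 0.013, 1.548]
contact_force: [-10.7, 4.4, 3.9]
opening: 0.482
```

```bash
python3 look.py w9;python3 - <<'E'
from h import *
s=cams.grab_frame("scene");a=cv2.resize(s[150:250,410:475],None,fx=6,fy=6,interpolation=3)
t=cams.grab_frame("top");b=cv2.resize(t[165:265,140:205],None,fx=6,fy=6,interpolation=3);cv2.imwrite("pics/t9r.png",t);cv2.imwrite("pics/s9r.png",s)
cv2.imwrite("pics/st9.png",np.hstack([a,b]));print(r.sense()["contact_force"],r.sense()["eef_pos"],r.sense()["wrist_torque"],r.sense()["tcp_rot"])
E
```

```text
[[ 4.57790589e+02  2.73861335e+02  5.48426351e+01]
 [-1.59014675e+00  1.28493203e-02  1.54773364e+00]]
[-10.7040632    3.31058328   5.10418826] [457.76702218 273.85456015  54.84009789] [0.75775699 1.77150944 0.33832703] [-1.59004504  0.01287109  1.54774896]
```

View pics/st9.png

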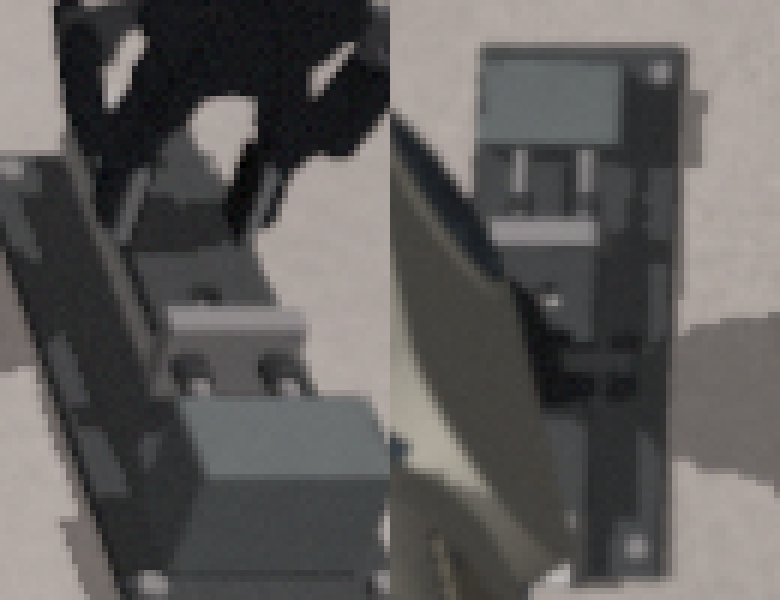

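View pics/w9.png

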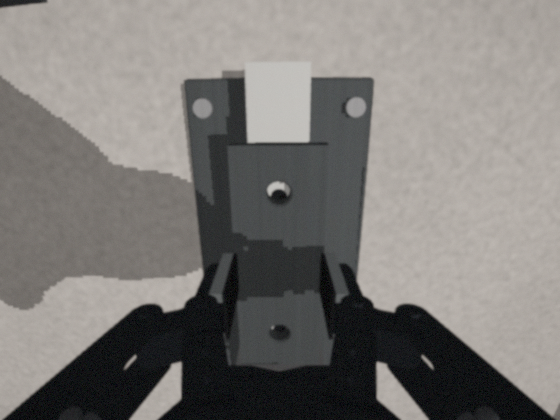

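```bash
python3 -m crank '[[0.5,0,-0.3,0.02,-0.06,-0.15,-1],[0.4,0,-0.3,0.02,-0.06,-0.15,-1],[0,0,-0.2,0.02,-0.06,-0.15,-1],[0,0,-0.1,0.02,-0.06,-0.15,-1],[-0.1,0,-0.1,0.02,-0.05,-0.15,-1],[-0.1,0,-0.1,0.02,-0.05,-0.15,-1],[-0.1,0,-0.1,0.02,-0.05,-0.15,-1],[-0.1,0,-0.1,0.02,-0.05,-0.15,-1],[-0.1,0,-0.1,0.02,-0.05,-0.15,-1],[-0.1,0,-0.1,0.02,-0.05,-0.15,-1]]'
python3 -c "
from h import *
s=r.sense();print(s['wrist_torque'],s['tcp_rot'])"
```

```text
clock: 16.78
eef_pos: [458.5, 273.5, 54.9]
tcp_rot: [-1.557, -0.006, 1.548]
contact_force: [-9.0, 2.6, 0.8]
opening: 0.48
[0.43666724 1.37989817 0.27138315] [-1.55710409 -0.00587026  1.54787202]
```

```bash
python3 -m crank '[[-0.4,0,0.2,0.02,-0.08,-0.22,-1],[-0.3,0,0.1,0.02,-0.08,-0.22,-1],[-0.3,0,0,0.02,-0.08,-0.22,-1],[-0.2,0,0,0.02,-0.08,-0.22,-1],[-0.2,0,0,0.02,-0.06,-0.22,-1],[-0.2,0,0,0.02,-0.06,-0.22,-1],[-0.2,0,0,0.02,-0.06,-0.22,-1],[-0.2,0,0,0.02,-0.06,-0.22,-1],[-0.2,0,0,0.02,-0.06,-0.2,-1],[-0.2,0,0,0.02,-0.06,-0.2,-1]]'; python3 look.py w10
python3 - <<'E'
from h import *
s=r.sense();print(s['contact_force'],s['wrist_torque'],s['tcp_rot'])
s=cams.grab_frame("scene");a=cv2.resize(s[150:250,410:475],None,fx=6,fy=6,interpolation=3)
t=cams.grab_frame("top");b=cv2.resize(t[165:265,140:205],None,fx=6,fy=6,interpolation=3);cv2.imwrite("pics/t10r.png",t);cv2.imwrite("pics/s10r.png",s)
w=cv2.imread("pics/w10.png");c=cv2.resize(w[170:210,254:304],None,fx=8,fy=8,interpolation=3)
cv2.imwrite("pics/w10c.png",c);cv2.imwrite("pics/st10.png",np.hstack([a,b]))
o=cv2.cvtColor(cv2.imread("pics/a_top.png"),6);n=cv2.cvtColor(t,6)
for u in(160,163,):
    print([int(x) for x in o[198:212,u:u+6].mean(1)],[int(x) for x in n[198:212,u:u+6].mean(1)])
E
```

```text
clock: 17.62
eef_pos: [462.5, 273.3, 54.8]
tcp_rot: [-1.567, 0.009, 1.547]
contact_force: [-11.2, 4.6, 0.8]
opening: 0.475
[[ 4.62453004e+02  2.73316267e+02  5.48344346e+01]
 [-1.56673621e+00  8.74976565e-03  1.54722949e+00]]
[-9.55694404  4.58256704  1.56116187] [0.78143543 1.77149868 0.27399021] [-1.56672473  0.00880135  1.54722475]
[81, 70, 57, 59, 56, 73, 123, 128, 128, 122, 79, 66, 100, 132] [62, 85, 135, 141, 140, 134, 86, 68, 68, 69, 67, 61, 55, 46]
[62, 62, 59, 59, 57, 74, 124, 129, 128, 122, 79, 70, 116, 156] [65, 81, 135, 141, 141, 136, 87, 71, 70, 70, 69, 69, 66, 63]
```

View pics/st10.png

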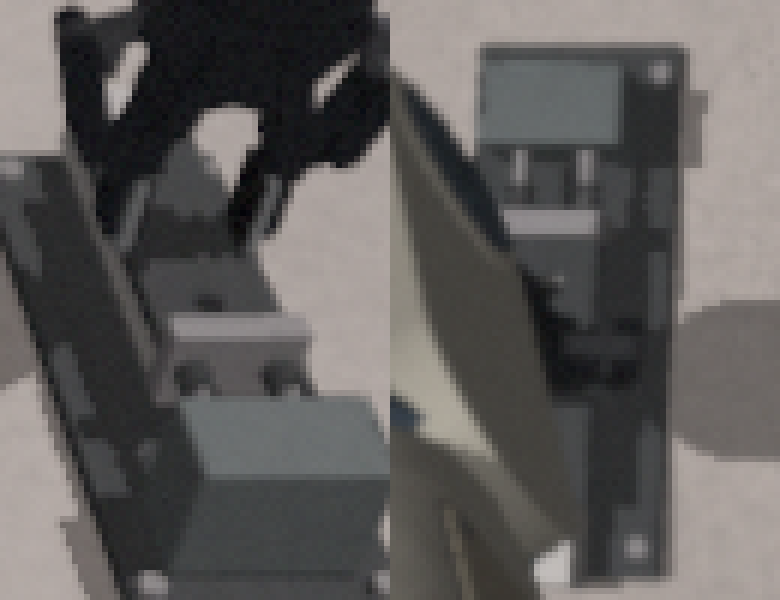

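View pics/w10c.png

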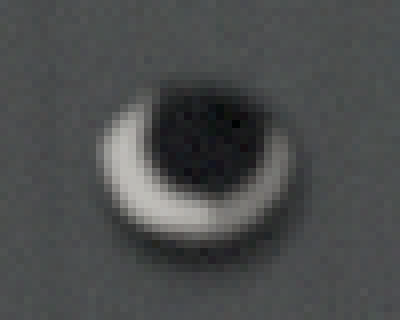

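```bash
python3 - <<'E'
from h import *
P=np.load("w10.npy")
f=lambda x,y:[254+(x+.5)/8-.5,170+(y+.5)/8-.5]
B=onz("wrist",[f(212,138)],40,P);C=onz("wrist",[f(200,163)],47,P)
print("screw",B.round(1),"plate hole",C.round(1))
# stop pad position from top at z=62
print(onz("top",[[163,207.3],[163,203.3]],62).round(1))
for i in range(12):
    cams.grab_frame("wrist")
    if i%3==2:
        s=r.sense();print(s['clock'],s['eef_pos'].round(2),s['contact_force'].round(1),s['tcp_rot'].round(4),s['wrist_torque'].round(2))
E
```

```text
screw [[421.6 273.9  40. ]] plate hole [[421.1 273.2  47. ]]
[[511.8 277.5  62. ]
 [523.1 277.9  62. ]]
17.9167 [462.44 273.3   54.82] [-10.9   4.1   0.5] [-1.5668  0.0087  1.5472] [0.77 1.77 0.32]
18.0667 [462.43 273.32  54.8 ] [-10.1   4.8   1.2] [-1.5667  0.0087  1.5473] [0.85 1.84 0.32]
18.2167 [462.44 273.29  54.83] [-9.9  4.   1.1] [-1.5667  0.0087  1.5472] [0.8  1.82 0.3 ]
18.3667 [462.46 273.3   54.82] [-10.    4.3   1.1] [-1.5668  0.0087  1.5472] [0.82 1.82 0.31]
```

```bash
python3 - <<'E'
from h import *
a=cv2.imread("pics/a_scene.png");b=cv2.imread("pics/s10r.png")
d=cv2.absdiff(a,b).max(2)
for n,(x,y,w) in dict(driver=(222,162,22),spare=(279,218,20),vial=(242,262,16),blister=(320,287,22),blister2=(187,308,26)).items():
    print(n,(d[y-w:y+w,x-w:x+w]>40).sum())
from rig import order
print(r.sense()['contact_force'],r.sense()['opening']);order.sign_off()
E
```

```text
driver 986
spare 0
vial 0
blister 0
blister2 0
[-9.95709318  4.28669817  1.10953741] 0.47869542388193226
the job is handed in; nothing more can be done
```

```bash
python3 - <<'E'
from h import *
a=cv2.imread("pics/a_scene.png");b=cv2.imread("pics/s10r.png")
f=lambda i:cv2.resize(i[110:210,170:270],None,fx=4,fy=4)
cv2.imwrite("pics/drv.png",np.hstack([f(a),f(b)]))
E
```

```text
(no output)
```

View pics/drv.png

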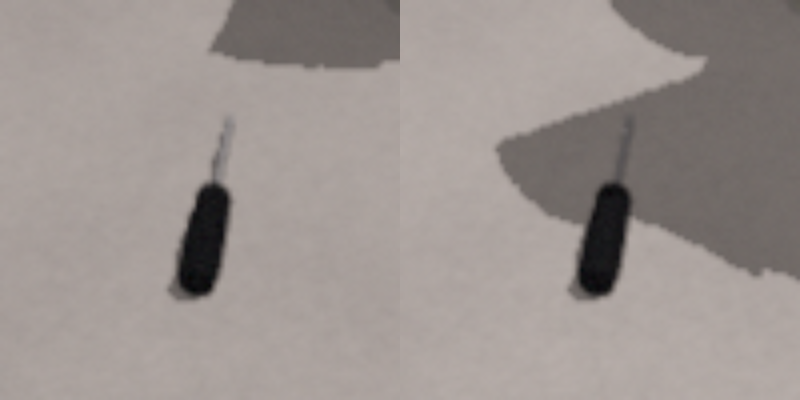

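I picked up the dark two-hole cover, laid it on the bed, pushed it against the sprung stop and handed the job in at about 18.4 s. The gripper was still holding the plate at 60 N.

**Last checks before handing in:**
- **Holes:** the visible plate hole lined up with the bed's screw hole to about 0.5 mm lengthwise and 0.7 mm sideways. I only checked the hole nearer the robot.
- **Stop:** the top camera showed it pushed in about 11 mm, which is roughly 9 N. It never came near its hard end.
- **Tilt:** the tool, and so the plate, was within about 0.5° of flat and about 0.3° of the rail's direction.
- **Steadiness:** the pose stayed still for 0.6 s with the arm's target held.

**One disagreement:** the wrist read about 10 N along the rail and 4 N sideways. That is slightly more than the 9 N from the stop's travel. I put the difference down to friction on the bed and left it.

**Other objects:** the spare plate, jar and both blister trays showed no change in the scene picture. The same check flagged the screwdriver, but a crop I viewed after handing in showed only the arm's shadow had changed; the screwdriver had not moved.

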